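# Load the mini chopper and hold its lid at the half-way mark

### The arm

A 6-joint arm with a two-finger parallel gripper is mounted at the origin on a cart in front of the work surface, level with it; the furniture and walls round the work are solid. World frame = base frame: x ahead of the robot, y to its left, z up, the work surface at z = 0. Lengths are in m, angles in degrees, forces in N, time in s.
With the tool pointing down it reaches from about 0.4 to 0.825 m from the base axis. Payload 7 kg.
Tool frame: the origin (TCP) lies midway between the tips of the shut fingers; the grasp point (between the pads) lies 19 mm behind it; z points along the fingers, y is the line along which they close (so a half turn about z gives the same grasp; the last joint's range is limited). The gripper opens to 88 mm and grips with 3 to 60 N. Pads are 19 mm wide; open, the fingers measure 130 mm over their backs; the gripper's body (78 mm by 193 mm) begins 47 mm behind the grasp point.
Start: joints at [92.939, 20.546, 0.682, 0, -70.136, -16.507], TCP at [0.158, 0.656, 0.227] pointing down, gripper open.
Joint ranges: [-176.03, 176.03], [-82.01, 121.73], [-58.28, 71.71], [-173.87, 95.51], [-174.79, -0.11], [-173.66, 173.66]. Speed limits (degrees/s): [136.94, 136.94, 172.46, 180, 180, 180].

### API

Orientations are given as [roll, pitch, yaw] about the fixed x, y, z axes, in that order (R = Rz(yaw) Ry(pitch) Rx(roll)).
In Python, from plant import r gives the robot as it stands.
- The arm moves only by the tool carry_out, never from a script. Its argument "deltas" is a list of rows, each a list of 3 entries, a list of its own where there are three numbers: the opening, from 0 (shut) to 1 (fully open), then the shift along the tool's x, y, z in mm, then the turn, a rotation vector about the tool's x, y, z in rad. In form: [[gripper, [tx, ty, tz], [rx, ry, rz]], ...]. A call has 1 to 12 rows; each row is the pose to reach, as a shift and turn from the pose commanded when the call began, along the tool's axes at that moment; what a row does not reach only later rows make up. A row lasts 1/10 s, in which the tool goes at most 50 mm and 8.59 degrees, less where a joint would pass 70% of its speed; a pose out of reach is approached as far as the arm can. A call with a gripper value outside its range is refused whole. The fingers move at their own pace and stop on an object; "squeeze" is the grip in N (left out, the last holds). Time passes only in rows, so rows that repeat a pose let the fingers close. It gives the time, the measured TCP pose, the force, the opening and the grip force at its end, in the units of the state.
- r.get_state(): the state, without advancing time (a new reading comes with each control period).
- r.capture(name): name is "scene" or "top" or "wrist"; returns (picture, depth): 400x640x3 uint8, red, green, blue; 400x640 float32, m along the optical axis (not along the pixel's ray), 0 where there is no reading.
- r.get_calibration(name): a dict with "fov_y" (degrees; the focal length in pixels is half the picture's height over the tangent of half this angle, whatever the lens; pixels are square), "cx", "cy" (the principal point, pixels), "view" (4x4, takes a point from world to camera coordinates). Camera axes: x right, y down, z forward; pixel columns grow to the right and rows downward; lengths in m; the calibration is good to about 2 mm. The wrist camera is an equidistant fisheye: a pixel r from the principal point sees the ray r / f radians off the axis. A picture is of the moment at which its call begins: read the wrist's pose just before it. get_calibration takes no time and is no camera call; for the wrist camera it gives the pose at the moment of the call.
- r.close_job(): hands the job in; it is judged then, once.
The state is a dict: "time_s": time; "joints": joint angles; "qd": joint speeds; "joint_torque": joint torques, N m; "tcp_pos": TCP position; "eef_rot": TCP orientation; "contact_force": force on the tool from outside, world axes, zero at the start; "moment": the same for the moment, N m; "gripper_width": finger opening in m; "gripper_force": force on a finger pad.
Only numpy, scipy, OpenCV 4.12 (cv2) and the standard library are available. Lean on these libraries where they do the work, as an engineer would, in place of code of your own. Each camera call takes 0.05 s, during which the arm holds its last target. There are 200 camera calls.

### The job

Pick up the steel tray by its blue tab, tip the four chocolate chunks off it into the chopper's bowl without touching them with the fingers, and set the empty tray back down flat on the worktop. Then put the lid fully into the bowl with its lugs through the gaps at the blue marks, and turn it clockwise against its spring to the green mark, half way, without ever going on to the lock at the red mark. Finish still gripping the lid and holding it at the green mark, and leave the other things on the worktop where they are.

Things in the scene. Friction and masses are not known exactly. Their poses are not given: they have to be found in the camera images.
- chopper: electric mini chopper, fixed: white motor base 140 mm across, open steel bowl, black bayonet lip. Origin at the centre of its underside, z up. Rim at z = 125 mm, bowl floor 51 mm; mouth 90 mm across inside the lip, 116 mm outside. The lip is 10 mm thick with two gaps 20 mm wide, at its own +x and -x, for the lid's lugs
- chopper_rim (a point): centre of the chopper's mouth at rim height, axes as the chopper. A white ring 136 mm across, 10 mm below the rim, carries coloured marks, the whole set twice, half a turn apart: blue at the gaps (open), green 0.6 rad clockwise from blue seen from above (half way), red 1.2 rad clockwise (locked)
- collar (a joint): orange collar under the lip; the lid's lugs drop into its notches (19 mm wide) and turn it. 0 = open (notches under the gaps), grows clockwise seen from above: 0.6 rad = green half-way mark; lock clicks at 0.9; stop at 1.2. A spring turns it back to 0 when let go (0.06 N m at 0, 0.15 at 0.6 rad); the first 0.05 to 0.1 rad of the lid's turn is play
- lid: loose lid, 0.12 kg, stands on its plug. Origin at the centre of the plug's underside, z up. Plug 84 mm across, 20 mm high; two lugs 14 mm wide reach 50 mm from the axis at its own +x and -x, 1 to 8 mm above the underside. Flange 112 mm across, z = 20 to 27 mm. Either way round fits. Fully in, the flange rests on the rim: the origin is then 105 mm above the chopper's
- lid_grip (a point): middle of the lid's bar grip, 44 mm above the lid's origin, axes as the lid. The black bar is 52 mm long (x), 16 mm thick (y), from z = 27 to 60 mm of the lid, with a white stripe on top and white pointers on the flange at both ends, in line with the lugs
- tray: loose steel tray, 0.16 kg, origin at the centre of its underside, z up; 140 mm long (y), 56 wide (x), floor 4 thick, walls 16 high, inner width 50, open at the -y end (spout). Blue upright grip tab at the +y end, centred at y = 66 mm: 40 mm wide (x), 12 mm thick (y), up to z = 64 mm. Chunks slide on its floor at a tilt of 18 to 26 degrees
- tray_spout (a point): middle of the tray floor's open edge: tray frame (0, -70, 4) mm; axes as the tray
- chunk_1: dark brown chocolate chunk, 18x22x14 mm, 12 g, lies on the tray's floor; origin at the centre of its underside
- chunk_2: dark brown chocolate chunk, 18x22x14 mm, 12 g, lies on the tray's floor; origin at the centre of its underside
- chunk_3: dark brown chocolate chunk, 18x22x14 mm, 12 g, lies on the tray's floor; origin at the centre of its underside
- chunk_4: dark brown chocolate chunk, 18x22x14 mm, 12 g, lies on the tray's floor; origin at the centre of its underside
- blue_mug: blue mug, 82x115x90 mm; bystander, leave where it is; origin at the centre of its underside
- lemon: lemon, 83x58x58 mm; bystander, leave where it is; origin at the centre of its underside
- timer: kitchen timer, red over white, 64 mm across, 43 mm high; bystander, leave where it is; origin at the centre of its underside
- jar: glass jar with green lid, 68x74x84 mm; bystander, leave where it is; origin at the centre of its underside
- spoon: steel spoon, 188x39x16 mm; bystander, leave where it is; origin at the centre of its underside
Not all that is in view belongs to the job. Leave any turquoise look-alike of the tray alone.

How it is judged:
By the outcome, as a careful person would: the job done as asked, in the order asked, and still so for the second after the job is handed in, while the arm keeps its last pose, push and grip.
It also fails if it takes over 72 s, if anything falls off the work surface, if the arm or the gripper's body presses on something with over 40 N, if the wrist force passes 120 N, or if a joint passes its speed limit or range.

## Working session

There is one attempt and no reset: what is moved stays moved. The work goes in short steps, Python scripts to look and compute and a tool call to move; the robot and the scene stay as the last step left them, time stands still between calls to the robot, and variables do not carry over. Pictures are saved under pics/ and viewed, at most 10 in all, crops included, and the job is handed in when it is done.

Besides the shell and the picture viewer there is one more tool, called after "Call:" as name(argument=value, ...) on one line, values as JSON. carry_out: Moves the arm, as the interface text tells. Its arguments: {"type":"object","properties":{"deltas":{"type":"array"},"squeeze":{"type":"number"}},"required":["deltas"]}

```bash
ls; mkdir -p pics; cat > h.py <<'E'
import numpy as np, cv2
from plant import r
def K(c): return 200/np.tan(np.radians(c["fov_y"])/2)
def ray(c,u,v,fish=False):
    f=K(c); d=np.array([u-c["cx"],v-c["cy"]],float)
    if fish:
        n=np.hypot(*d); th=n/f; k=np.array([*(d/max(n,1e-9)*np.sin(th)),np.cos(th)])
    else: k=np.array([*(d/f),1.])
    V=np.array(c["view"]); R=V[:3,:3]; o=-R.T@V[:3,3]
    return o,R.T@k
def plane(c,u,v,z,fish=False):
    o,d=ray(c,u,v,fish); return o+d*(z-o[2])/d[2]
def depthpts(c,D):
    f=K(c); v,u=np.mgrid[:400,:640]; P=np.stack([(u-c["cx"])/f*D,(v-c["cy"])/f*D,D],-1)
    V=np.array(c["view"]); return (P-V[:3,3])@V[:3,:3]
def tri(a,b):
    A=np.zeros((3,3));y=np.zeros(3)
    for o,d in (a,b):
        d=d/np.linalg.norm(d);M=np.eye(3)-np.outer(d,d);A+=M;y+=M@o
    return np.linalg.solve(A,y)
E
python3 - <<'E'
from h import *
print(r.get_state())
for n in("scene","top"):
    p,d=r.capture(n); c=r.get_calibration(n); cv2.imwrite(f"pics/{n}0.png",p[...,::-1]); np.savez(f"{n}0.npz",p=p,d=d,v=c["view"],c=[c["fov_y"],c["cx"],c["cy"]])
    print(n,c["fov_y"],c["cx"],c["cy"],np.round(ray(c,320,200),3), np.mean(d>0))
p,d=r.capture("wrist");cv2.imwrite("pics/w0.png",p[...,::-1])
E
```

```text
pics
{'time_s': 0.0, 'joints': array([ 9.29388525e+01,  2.05927415e+01,  6.34624724e-01, -2.02820901e-02,
       -7.01369270e+01, -1.65054888e+01]), 'qd': array([-0.07565257, -0.0668249 ,  0.00126787,  0.08853348,  0.04701705,
        0.01945304]), 'joint_torque': array([ 1.17076328e-03, -5.82722104e+01,  2.93057531e+01,  6.99724495e+00,
        7.05740356e-03, -1.55809826e-04]), 'tcp_pos': array([0.15826544, 0.65568025, 0.22561391]), 'eef_rot': array([ 1.79903455e+02, -8.72452177e-03, -1.35735360e+01]), 'contact_force': array([ 0.22393455,  0.16980991, -0.51669119]), 'moment': array([-0.01742876,  0.02238573, -0.02664271]), 'gripper_force': 0.0, 'gripper_width': 0.08770469616467771}
scene 45.69052656620646 324.5970446283031 199.32512648459402 [[ 0.038 -0.991  0.853]
 [ 0.389  0.735 -0.555]] 0.884328125
top 55.04237051255316 321.8510772650302 198.04239757465143 [[ 0.345 -0.037  1.139]
 [ 0.195  0.003 -0.981]] 0.99598046875
```

View pics/scene0.png

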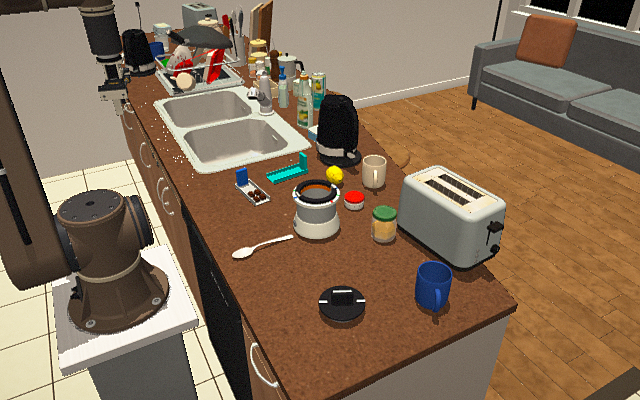

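View pics/top0.png

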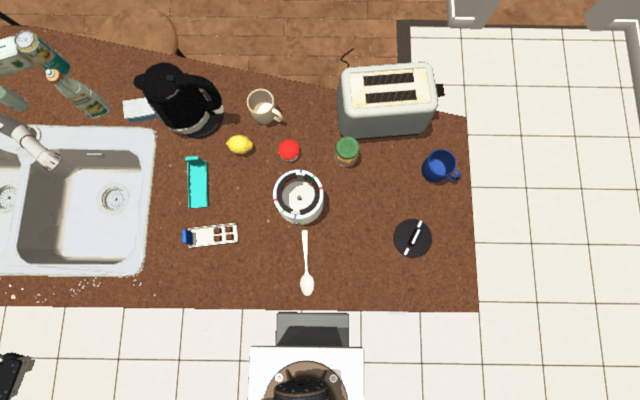

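Scene: steel tray with blue tab at (250,188), chopper (316,207), lid (342,302). Top: tray (213,236) with its tab at (187,237), chopper (299,197), lid (413,238). There are two tray candidates in the top view: (213,236) is bare steel with a blue tab and dark chunks, so it is the one meant. (197,185) is all turquoise and is the look-alike. I'll confirm this in a crop and take coarse positions.

```bash
python3 - <<'E'
from h import *
p=np.load("top0.npz")["p"]; P=cv2.resize(p[150:260,170:440],None,fx=2.9,fy=2.9,interpolation=cv2.INTER_CUBIC)
w=cv2.imread("pics/w0.png"); s=np.load("scene0.npz")["p"]; S=cv2.resize(s[160:220,220:345],None,fx=2.2,fy=2.2)
out=np.zeros((580,783,3),np.uint8); out[:P.shape[0],:P.shape[1]]=P[...,::-1]; W=cv2.resize(w,(416,260)); out[320:580,:416]=W; out[320:320+S.shape[0],420:420+S.shape[1]]=S[...,::-1]
cv2.imwrite("pics/crop0.png",out)
rays={}
for n in("top","scene"):
    z=np.load(f"{n}0.npz"); c=r.get_calibration(n); h=cv2.cvtColor(z["p"],cv2.COLOR_RGB2HSV); X=depthpts(c,z["d"])
    m=((h[...,0]>105)&(h[...,0]<128)&(h[...,1]>150)&(h[...,2]>60)).astype(np.uint8)
    N,L,st,ce=cv2.connectedComponentsWithStats(m)
    for i in range(1,N):
        if st[i,4]>8 : print(n,"blue",ce[i].round(1),st[i],np.median(X[L==i],0).round(3), X[L==i].min(0).round(3),X[L==i].max(0).round(3))
    for nm,(a,b) in dict(tray=((213,236),(252,190)),chop=((299,197),(316,190)),lid=((413,238),(342,302))).items():
        u,v=a if n=="top" else b; print(nm,X[v,u].round(3))
c=r.get_calibration("wrist"); print(c["fov_y"],c["cx"],c["cy"],np.round(ray(c,c["cx"],c["cy"]),3),np.round(c["view"],3))
E
```

```text
top blue [439.3 165.7] [423 150  37  31 798] [ 0.673 -0.39   0.046] [ 0.345 -0.435  0.002] [ 0.707 -0.037  1.139]
top blue [186.8 236.7] [182 230  10  14 110] [0.45  0.342 0.051] [ 0.345 -0.037  0.008] [0.468 0.352 1.139]
tray [0.457 0.279 0.01 ]
chop [0.565 0.026 0.069]
lid [ 0.454 -0.297  0.06 ]
scene blue [155.9  48.4] [150  42  14  18 159] [0.505 1.898 0.065] [ 0.473  1.873 -0.   ] [0.549 1.984 0.09 ]
scene blue [160.9  58.1] [158  57   7   3  11] [0.524 1.895 0.005] [ 0.505  1.878 -0.003] [0.544 1.914 0.016]
scene blue [241.5 176.7] [236 168  12  18 160] [0.447 0.344 0.034] [0.429 0.334 0.002] [0.467 0.35  0.064]
scene blue [432.6 284.7] [ 415  261   37   51 1449] [ 0.658 -0.385  0.059] [ 0.038 -0.991  0.003] [ 0.71  -0.336  0.853]
tray [0.465 0.3   0.001]
chop [0.588 0.072 0.091]
lid [ 0.454 -0.311  0.033]
65.70646984690485 319.36080537890973 201.21121626487601 [[ 0.238  0.637  0.383]
 [-0.29   0.069 -0.955]] [[-0.235 -0.972  0.001  0.675]
 [-0.928  0.224  0.298 -0.036]
 [-0.29   0.069 -0.955  0.391]
 [ 0.     0.     0.     1.   ]]
```

View pics/crop0.png

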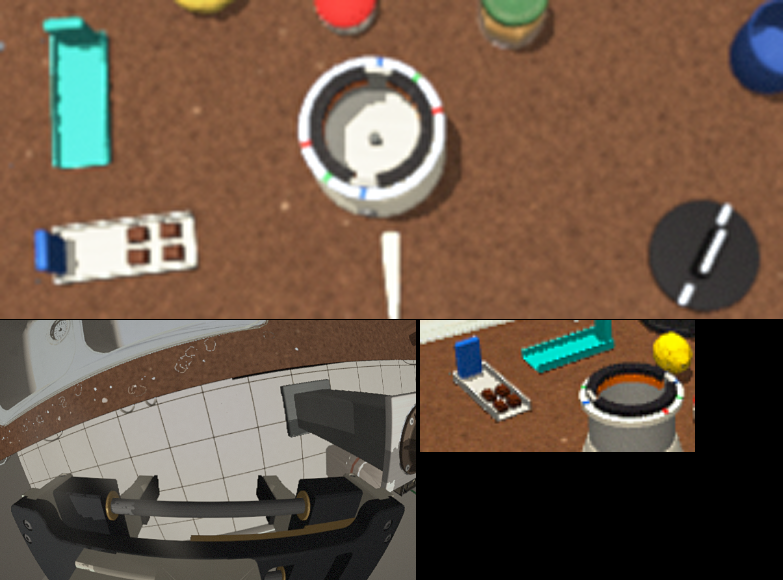

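The crop confirms it: the steel tray has a blue tab at its left end, and the four chunks lie near the spout. The turquoise tray is left alone. The chopper's marks are visible (blue at crop (379,62) and (364,193)). Next I'll measure coarse poses.

```bash
python3 - <<'E'
from h import *
obs={}
for n in("top","scene"):
    z=np.load(f"{n}0.npz"); c=r.get_calibration(n); h=cv2.cvtColor(z["p"],cv2.COLOR_RGB2HSV).astype(int); H,S,V=h[...,0],h[...,1],h[...,2]; X=depthpts(c,z["d"])
    win=(slice(160,232),slice(265,332)) if n=="top" else (slice(170,240),slice(285,345))
    for nm,m in dict(blue=(H>95)&(H<125)&(S>60)&(V>120),green=(H>45)&(H<80)&(S>60)&(V>80),red=((H<6)|(H>172))&(S>90)&(V>120)).items():
        q=np.zeros((400,640),np.uint8); q[win]=m[win]; N,L,st,ce=cv2.connectedComponentsWithStats(q)
        for i in range(1,N):
            if st[i,4]>2: print(n,nm,ce[i].round(1),st[i,4],plane(c,*ce[i],.115).round(4))
    if n=="top":
        # lid: dark disc & white stripes
        w=np.zeros((400,640),np.uint8); sl=(slice(212,262),slice(388,438)); 
        w[sl]=((S<90)&(V<90))[sl]; w=cv2.morphologyEx(w,cv2.MORPH_CLOSE,np.ones((9,9))); k=max(cv2.findContours(w,0,2)[0],key=cv2.contourArea); e=cv2.fitEllipse(k); print("lid disc",e,plane(c,*e[0],.027).round(4))
        q=np.zeros((400,640),np.uint8); q[sl]=((S<60)&(V>150))[sl]; N,L,st,ce=cv2.connectedComponentsWithStats(q)
        for i in range(1,N):
            if st[i,4]>2: zz=.06 if st[i,4]==st[1:,4].max() else .027; print("white",ce[i].round(1),st[i,4],plane(c,*ce[i],zz).round(4), np.median(X[L==i],0).round(4))
        # tray
        q=np.zeros((400,640),np.uint8); sl=(slice(215,255),slice(178,248)); q[sl]=((S<60)&(V>100))[sl]; q=cv2.morphologyEx(q,cv2.MORPH_CLOSE,np.ones((9,9))); k=max(cv2.findContours(q,0,2)[0],key=cv2.contourArea); b=cv2.boxPoints(cv2.minAreaRect(k)); print("tray",[ (x.round(0),plane(c,*x,.016)[:2].round(4)) for x in b])
    else:
        for uv in [(241.5,169)]: print("tabtop",plane(c,*uv,.064))
E
```

```text
top blue [300.5 171. ] 6 [0.6292 0.0207 0.115 ]
top blue [294.6 216.3] 7 [0.5026 0.0336 0.115 ]
top green [313.  176.2] 8 [ 0.6147 -0.0141  0.115 ]
top green [282.7 210.3] 9 [0.5184 0.0662 0.115 ]
top red [320.3 187.7] 9 [ 0.5828 -0.0348  0.115 ]
top red [275.  199.1] 8 [0.549  0.0881 0.115 ]
lid disc ((412.3255920410156, 237.7646026611328), (35.68255615234375, 38.0103874206543), 128.6392822265625) [ 0.458  -0.3033  0.027 ]
white [419.2 223.4] 23 [ 0.5003 -0.3249  0.027 ] [ 0.501  -0.3242  0.0271]
white [415.5 235.9] 45 [ 0.4601 -0.3046  0.06  ] [ 0.4599 -0.3033  0.0602]
white [406.1 251.1] 25 [ 0.4194 -0.2841  0.027 ] [ 0.4194 -0.2844  0.0271]
tray [(array([186., 228.], dtype=float32), array([0.479 , 0.3576])), (array([236., 222.], dtype=float32), array([0.4983, 0.2129])), (array([238., 242.], dtype=float32), array([0.4403, 0.2027])), (array([188., 248.], dtype=float32), array([0.4214, 0.346 ]))]
scene blue [295. 197.] 5 [0.501  0.0347 0.115 ]
scene green [294. 190.] 3 [0.5144 0.0694 0.115 ]
scene green [337.  194.8] 4 [ 0.6109 -0.0123  0.115 ]
scene red [344. 196.] 3 [ 0.6251 -0.0274  0.115 ]
scene red [331. 201.] 7 [ 0.5803 -0.032   0.115 ]
tabtop [0.45039745 0.34382041 0.064     ]
```

```bash
cat >> h.py <<'E'
from scipy.spatial.transform import Rotation as Ro
def Rt(yaw,tilt=0,axis=(1,0,0)): # tool down at yaw, then tilted by tilt deg about world axis
    return Ro.from_rotvec(np.radians(tilt)*np.array(axis))*Ro.from_euler("xyz",[180,0,yaw],degrees=True)
def goal(p,R,s=None):
    s=s or r.get_state(); R0=Ro.from_euler("xyz",s["eef_rot"],degrees=True)
    return (R0.inv().apply(np.array(p)-s["tcp_pos"])*1e3).round(1),(R0.inv()*R).as_rotvec().round(4)
E
python3 -c "
from h import *
print(goal([.450,.344,.14],Rt(7.7)))"
```

```text
(array([356.7, 234.5,  86.2]), array([ 1.300e-03,  1.000e-04, -3.713e-01]))
```

Call:
carry_out(deltas=[[0.5,[40,26,0],[0,0,-0.04]],[0.5,[80,52,0],[0,0,-0.08]],[0.5,[120,78,0],[0,0,-0.12]],[0.5,[160,104,10],[0,0,-0.16]],[0.5,[200,130,20],[0,0,-0.2]],[0.5,[240,156,30],[0,0,-0.25]],[0.5,[280,182,45],[0,0,-0.29]],[0.5,[320,208,60],[0,0,-0.33]],[0.5,[357,234,75],[0.001,0,-0.371]],[0.5,[357,234,86],[0.001,0,-0.371]],[0.5,[357,234,86],[0.001,0,-0.371]],[0.5,[357,234,86],[0.001,0,-0.371]]])

```text
time_s: 1.35
tcp_pos: [0.4504, 0.3453, 0.1407]
eef_rot: [-180.0, -0.0, 7.7]
contact_force: [0.9, 0.1, 1.7]
gripper_width: 0.0442
gripper_force: 0.0
```

```bash
python3 - <<'E'
from h import *
c=r.get_calibration("wrist"); p,d=r.capture("wrist"); s=r.get_state(); cv2.imwrite("pics/w1.png",p[...,::-1]); print(s["tcp_pos"],s["eef_rot"],s["contact_force"])
h=cv2.cvtColor(p,cv2.COLOR_RGB2HSV).astype(int); m=((h[...,0]>105)&(h[...,0]<128)&(h[...,1]>120)&(h[...,2]>50)).astype(np.uint8)
N,L,st,ce=cv2.connectedComponentsWithStats(m)
for i in range(1,N):
    if st[i,4]>60:
        k=cv2.findContours((L==i).astype(np.uint8),0,2)[0][0]; b=cv2.boxPoints(cv2.minAreaRect(k)); print(ce[i],st[i],[(x.round(),plane(c,*x,.064,True)[:2].round(4)) for x in b], d[L==i].mean())
E
```

```text
[0.45033051 0.34588844 0.14112501] [-1.79920259e+02 -4.52206412e-02  7.73875787e+00] [0.44909217 0.37025539 0.18370016]
[314.82830931 200.40629096] [308 170  15  60 763] [(array([308., 170.], dtype=float32), array([0.4833, 0.3585])), (array([322., 170.], dtype=float32), array([0.4848, 0.3478])), (array([322., 229.], dtype=float32), array([0.4362, 0.3411])), (array([308., 229.], dtype=float32), array([0.4347, 0.3525]))] 0.25011244
```

View pics/w1.png

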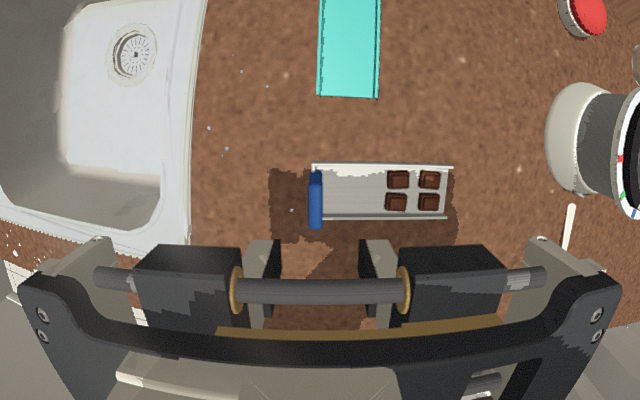

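View: tab at (315,200), tray running right to its spout at (447,192), turquoise tray at (348,45), chopper at right. Blue pixels mix the tab's top and end face, so I'll separate them by depth.

```bash
cat >> h.py <<'E'
def fishpts(c,D):
    f=K(c); v,u=np.mgrid[:400,:640]; x=u-c["cx"];y=v-c["cy"];n=np.hypot(x,y)+1e-9;t=np.tan(n/f)
    P=np.stack([x/n*t*D,y/n*t*D,D],-1); V=np.array(c["view"]); return (P-V[:3,3])@V[:3,:3]
E
python3 - <<'E'
from h import *
c=r.get_calibration("wrist"); p,d=r.capture("wrist"); X=fishpts(c,d)
h=cv2.cvtColor(p,cv2.COLOR_RGB2HSV).astype(int); m=(h[...,0]>105)&(h[...,0]<128)&(h[...,1]>120)&(h[...,2]>50); m[:,400:]=0
Q=X[m]; T=Q[Q[:,2]>.058]; print("tab top n",len(T),T.mean(0),np.percentile(T,[2,98],0).round(4), cv2.minAreaRect((T[:,:2]*1000).astype(np.float32)))
w=np.zeros_like(m); w[150:235,290:470]=1; W=X[w&(X[...,2]>.011)&(X[...,2]<.03)]; print("walls",len(W),cv2.minAreaRect((W[:,:2]*1000).astype(np.float32)),np.percentile(W[:,2],[50,95]))
br=w&(h[...,2]<110)&(X[...,2]>.009)&(X[...,2]<.03); C=X[br]; print(len(C),np.percentile(C,[5,50,95],0).round(4))
# bench
print("bench z",np.median(X[100:150,220:300,2]))
s=np.load("top0.npz"); XT=depthpts(r.get_calibration("top"),s["d"]); hh=cv2.cvtColor(s["p"],cv2.COLOR_RGB2HSV).astype(int); mm=(hh[...,0]>105)&(hh[...,0]<128)&(hh[...,1]>120); q=XT[mm]; q=q[(q[:,2]>.055)&(q[:,2]<.08)&(q[:,1]>.2)]; print("top cam tab",len(q),q.mean(0),q.min(0),q.max(0))
E
```

```text
tab top n 634 [0.45506367 0.34961027 0.06295011] [[0.4362 0.3431 0.0595]
 [0.4726 0.356  0.0645]] ((483.16705322265625, 353.62481689453125), (97.30524444580078, 10.763436317443848), 7.85280704498291)
walls 2478 ((462.0266418457031, 284.8302917480469), (56.6046028137207, 141.5463409423828), 7.604511737823486) [0.0152633  0.01815565]
1733 [[0.4352 0.2288 0.0098]
 [0.4635 0.2649 0.0145]
 [0.4861 0.327  0.0183]]
bench z -0.0005620983028924817
top cam tab 58 [0.44976532 0.34575759 0.06112407] [0.43373196 0.33812925 0.05533571] [0.46754165 0.35223431 0.06682757]
```

```bash
python3 -c "
from h import *
print(goal([.4538,.3497,.026],Rt(7.7)))"
```

```text
(array([  3.9,  -2.8, 115.3]), array([-0.0017, -0.0011,  0.0012]))
```

Call:
carry_out(deltas=[[0.5,[4,-3,25],[0,0,0]],[0.5,[4,-3,55],[0,0,0]],[0.5,[4,-3,80],[0,0,0]],[0.5,[4,-3,100],[0,0,0]],[0.5,[4,-3,115],[0,0,0]],[0.5,[4,-3,115],[0,0,0]],[0.0,[4,-3,115],[0,0,0]],[0.0,[4,-3,115],[0,0,0]],[0.0,[4,-3,115],[0,0,0]],[0.0,[4,-3,115],[0,0,0]],[0.0,[4,-3,115],[0,0,0]],[0.0,[4,-3,115],[0,0,0]]], squeeze=40)

```text
time_s: 2.65
tcp_pos: [0.4543, 0.3489, 0.0262]
eef_rot: [-179.9, -0.1, 7.7]
contact_force: [-1.9, 0.5, 5.7]
gripper_width: 0.0117
gripper_force: 40.0
```

```bash
cat >> h.py <<'E'
def pour(c,off,z,th,yaw=7.7,dz=.022):
    R=Ro.from_euler("z",yaw,degrees=True)*Ro.from_euler("x",th,degrees=True)
    y=Ro.from_euler("z",yaw,degrees=True).apply([0,1,0]); S=np.array([c[0],c[1],z])+off*y
    return S+R.apply([0,.136,dz]), R*Ro.from_euler("x",180,degrees=True)
E
python3 -c "
from h import *
print(goal(*pour([.568,.029],.018,.185,0)))"
```

```text
(array([  70. ,  177.9, -181. ]), array([-0.0017, -0.0009, -0.0002]))
```

Call:
carry_out(deltas=[[0,[0,0,-5],[0,0,0]],[0,[0,0,-18],[0,0,0]],[0,[0,0,-36],[0,0,0]],[0,[0,0,-56],[0,0,0]],[0,[0,0,-76],[0,0,0]],[0,[0,0,-96],[0,0,0]],[0,[0,0,-116],[0,0,0]],[0,[0,0,-136],[0,0,0]],[0,[0,0,-156],[0,0,0]],[0,[0,0,-172],[0,0,0]],[0,[0,0,-181],[0,0,0]],[0,[0,0,-181],[0,0,0]]])

```text
time_s: 3.85
tcp_pos: [0.4544, 0.3487, 0.2082]
eef_rot: [-179.8, -0.1, 7.7]
contact_force: [0.7, 0.2, -3.2]
gripper_width: 0.0114
gripper_force: 40.0
```

Call:
carry_out(deltas=[[0,[2,4,0],[0,0,0]],[0,[6,14,0],[0,0,0]],[0,[12,30,0],[0,0,0]],[0,[20,50,0],[0,0,0]],[0,[28,70,0],[0,0,0]],[0,[36,90,0],[0,0,0]],[0,[44,110,0],[0,0,0]],[0,[52,130,0],[0,0,0]],[0,[60,150,0],[0,0,0]],[0,[66,166,0],[0,0,0]],[0,[69,175,0],[0,0,0]],[0,[70,178,0],[0,0,0]]])

```text
time_s: 5.05
tcp_pos: [0.5475, 0.1797, 0.2059]
eef_rot: [-180.0, 0.0, 7.6]
contact_force: [0.2, 0.0, -2.6]
gripper_width: 0.0118
gripper_force: 40.0
```

```bash
python3 - <<'E'
from h import *
c=r.get_calibration("wrist"); s=r.get_state(); p,d=r.capture("wrist"); t,dt=r.capture("top"); print(s["tcp_pos"],s["eef_rot"],s["contact_force"],s["gripper_width"])
out=np.vstack([p[:,:,::-1][0:300],cv2.resize(t[150:260,170:440,::-1],(640,261))]); cv2.imwrite("pics/w2.png",out); np.savez("w2.npz",p=p,d=d)
X=fishpts(c,d); h=cv2.cvtColor(p,cv2.COLOR_RGB2HSV).astype(int); H,S,V=h[...,0],h[...,1],h[...,2]
for nm,m in dict(blue=(H>95)&(H<125)&(S>60)&(V>100),green=(H>45)&(H<80)&(S>60)&(V>60),red=((H<6)|(H>172))&(S>110)&(V>100)).items():
    N,L,st,ce=cv2.connectedComponentsWithStats(m.astype(np.uint8))
    for i in range(1,N):
        P=X[L==i]
        if 8<st[i,4]<400 and .09<np.median(P[:,2])<.13: print(nm,ce[i].round(1),st[i,4],plane(c,*ce[i],.115,True).round(4),np.median(P,0).round(4))
E
```

```text
[0.54751332 0.17965144 0.20593368] [-1.79970165e+02  3.72456662e-02  7.58381824e+00] [ 0.19933516  0.03701073 -2.55427828] 0.01175791418751526
blue [502.4 141.9] 55 [0.6298 0.0233 0.115 ] [0.6299 0.0238 0.1156]
green [528.  162.1] 22 [ 0.6174 -0.0128  0.115 ] [ 0.6175 -0.0124  0.1161]
```

View pics/w2.png

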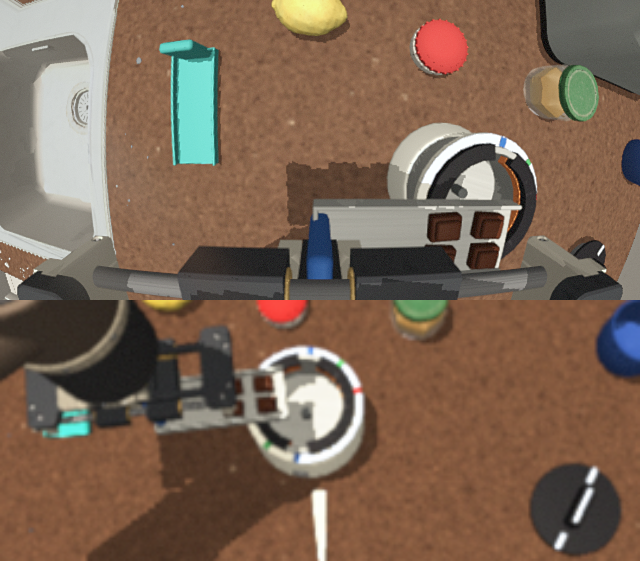

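Wrist view: tray held level with its chunks at (445-490,225-260), spout over the bowl, and the far blue mark at (502,142). This agrees with the top camera to about 2 mm, so I'll compute the tipping waypoints.

```bash
python3 -c "
from h import *
for th,z in [(7,.165),(14,.143),(20,.138),(26,.137),(31,.137),(36,.137)]: print(th,*goal(*pour([.568,.029],.018,z,th)))"
```

```text
7 [0.3 2.8 2.7] [ 0.1214  0.0003 -0.0012]
14 [0.3 8.5 8.9] [ 2.435e-01  2.000e-04 -1.300e-03]
20 [ 0.3 14.8  0.9] [ 3.483e-01  1.000e-04 -1.300e-03]
26 [  0.3  22.5 -10.3] [ 4.53e-01  1.00e-04 -1.30e-03]
31 [  0.3  29.8 -19.8] [ 0.5402  0.     -0.0013]
36 [  0.3  38.  -28.7] [ 6.275e-01 -1.000e-04 -1.300e-03]
```

Call:
carry_out(deltas=[[0,[0,1,1],[0.06,0,0]],[0,[0,3,3],[0.12,0,0]],[0,[0,6,6],[0.18,0,0]],[0,[0,8.5,9],[0.243,0,0]],[0,[0,11.5,5],[0.296,0,0]],[0,[0,15,1],[0.348,0,0]],[0,[0,18.5,-5],[0.4,0,0]],[0,[0,22.5,-10],[0.453,0,0]],[0,[0,26,-15],[0.497,0,0]],[0,[0,30,-20],[0.54,0,0]],[0,[0,34,-24],[0.584,0,0]],[0,[0,38,-29],[0.6275,0,0]]])

```text
time_s: 6.35
tcp_pos: [0.5522, 0.144, 0.2356]
eef_rot: [-143.9, -0.0, 7.8]
contact_force: [-0.4, -0.6, -2.6]
gripper_width: 0.0116
gripper_force: 40.0
```

Call:
carry_out(deltas=[[0,[0,0,0],[0,0,0]],[0,[0,0,0],[0,0,0]],[0,[0,0,0],[0,0,0]],[0,[0,0,0],[0,0,0]],[0,[0,0,0],[0,0,0]],[0,[0,0,0],[0,0,0]]])

```text
time_s: 6.95
tcp_pos: [0.5522, 0.144, 0.2354]
eef_rot: [-144.0, -0.0, 7.7]
contact_force: [-0.5, -0.6, -2.4]
gripper_width: 0.0119
gripper_force: 40.0
```

```bash
python3 - <<'E'
from h import *
s=r.get_state(); p,d=r.capture("wrist"); t,dt=r.capture("scene"); print(s["tcp_pos"],s["eef_rot"],s["contact_force"],s["gripper_width"])
out=np.vstack([p[:,:,::-1][0:300],cv2.resize(t[130:240,210:450,::-1],(640,293))]); cv2.imwrite("pics/w3.png",out)
E
```

```text
[0.55218886 0.14403326 0.23544681] [-1.44002378e+02 -1.91129496e-02  7.73134952e+00] [-0.45756807 -0.60251564 -2.40279891] 0.011920707666088898
```

View pics/w3.png

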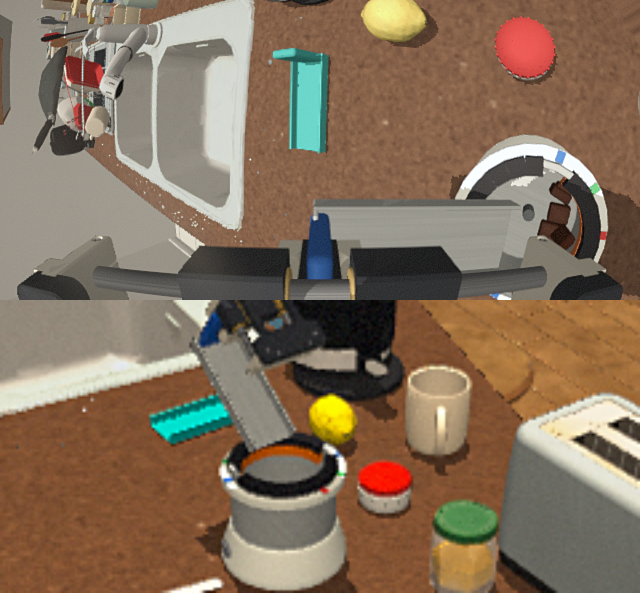

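The tray is empty, and at least three chunks are visible in the bowl at (557,195)-(550,237). I'll count all four later. Now I'll level the tray and return it to its original spot.

```bash
python3 -c "
from h import *
for th,z,o in [(30,.15,.02),(20,.175,.025),(10,.19,.03),(0,.20,.04)]: print(th,*goal(*pour([.568,.029],o,z,th)))
s=r.get_state(); p,R=pour([.568,.029],.04,.2,0); s2=dict(tcp_pos=p,eef_rot=R.as_euler('xyz',degrees=True)); print(goal([.4543,.3489,.026],Rt(7.7),s2))"
```

```text
30 [ 0.2 -9.7  5.1] [-1.048e-01 -1.000e-04  3.000e-04]
20 [  0.2 -27.7  11.8] [-2.793e-01 -1.000e-04  3.000e-04]
10 [  0.2 -35.7  26.1] [-4.538e-01 -2.000e-04  3.000e-04]
0 [  0.2 -40.7  46.2] [-6.284e-01 -2.000e-04  3.000e-04]
(array([ -69.8, -156.2,  196. ]), array([-0., -0.,  0.]))
```

Call:
carry_out(deltas=[[0,[0,-10,5],[-0.105,0,0]],[0,[0,-19,8.5],[-0.19,0,0]],[0,[0,-28,12],[-0.28,0,0]],[0,[0,-32,19],[-0.367,0,0]],[0,[0,-36,26],[-0.454,0,0]],[0,[0,-38,36],[-0.54,0,0]],[0,[0,-40.7,46.2],[-0.6284,0,0]],[0,[0,-40.7,46.2],[-0.6284,0,0]]])

```text
time_s: 7.85
tcp_pos: [0.543, 0.2054, 0.2204]
eef_rot: [179.8, 0.1, 7.9]
contact_force: [-0.5, 0.2, -2.5]
gripper_width: 0.0117
gripper_force: 40.0
```

Call:
carry_out(deltas=[[0,[-5,-12,0],[0,0,0]],[0,[-15,-34,0],[0,0,0]],[0,[-30,-66,0],[0,0,0]],[0,[-45,-100,0],[0,0,0]],[0,[-60,-134,10],[0,0,0]],[0,[-68,-152,40],[0,0,0]],[0,[-70,-156,75],[0,0,0]],[0,[-70,-156,110],[0,0,0]],[0,[-70,-156,140],[0,0,0]],[0,[-70,-156,165],[0,0,0]],[0,[-70,-156,180],[0,0,0]],[0,[-70,-156,185],[0,0,0]]])

```text
time_s: 9.05
tcp_pos: [0.4537, 0.3475, 0.0355]
eef_rot: [180.0, 0.1, 7.6]
contact_force: [-0.0, 0.4, -1.4]
gripper_width: 0.0119
gripper_force: 40.0
```

```bash
python3 -c "
from h import *
print(r.get_state()['tcp_pos'],r.get_state()['eef_rot'],goal([.4543,.3489,.0262],Rt(7.7)))"
```

```text
[0.45371891 0.34748787 0.03554088] [1.79962524e+02 9.89716537e-02 7.57970395e+00] (array([ 0.8, -1.3,  9.3]), array([ 0.0007,  0.0017, -0.0021]))
```

Call:
carry_out(deltas=[[0,[1,-1,4],[0,0,0]],[0,[1,-1,7],[0,0,0]],[0,[1,-1,9],[0,0,0]],[0,[1,-1,9.5],[0,0,0]],[0,[1,-1,9.5],[0,0,0]]])

```text
time_s: 9.55
tcp_pos: [0.4551, 0.3498, 0.0279]
eef_rot: [-180.0, -0.0, 7.7]
contact_force: [0.5, -0.2, -1.7]
gripper_width: 0.012
gripper_force: 40.0
```

Call:
carry_out(deltas=[[0.2,[0,0,0],[0,0,0]],[0.4,[0,0,0],[0,0,0]],[0.5,[0,0,0],[0,0,0]],[0.5,[0,0,0],[0,0,0]],[0.5,[0,0,-15],[0,0,0]],[0.5,[0,0,-40],[0,0,0]],[0.5,[0,0,-80],[0,0,0]],[0.5,[0,0,-120],[0,0,0]],[0.5,[0,0,-150],[0,0,0]],[0.5,[0,0,-180],[0,0,0]],[0.5,[0,0,-190],[0,0,0]]])

```text
time_s: 10.65
tcp_pos: [0.456, 0.3505, 0.2212]
eef_rot: [-179.8, -0.2, 7.7]
contact_force: [-0.1, -0.6, 0.1]
gripper_width: 0.0436
gripper_force: 0.0
```

```bash
python3 -c "
from h import *
p,d=r.capture('wrist');c=r.get_calibration('wrist');X=fishpts(c,d);h=cv2.cvtColor(p,cv2.COLOR_RGB2HSV).astype(int)
w=np.zeros((400,640),bool); w[120:240,260:470]=1; W=X[w&(X[...,2]>.011)&(X[...,2]<.03)&(h[...,1]<70)]; print('tray',len(W),cv2.minAreaRect((W[:,:2]*1000).astype(np.float32)),np.percentile(W[:,2],[5,50,95]))
print(r.get_state()['tcp_pos'],r.get_state()['joints'],goal([.46,-.303,.15],Rt(63.3)),goal([.46,-.303,.15],Rt(-116.7)))"
```

```text
tray 773 ((463.07501220703125, 285.022216796875), (56.97188949584961, 140.8489227294922), 7.856082916259766) [0.01216409 0.01501506 0.01637205]
[0.45598268 0.35063686 0.22128476] [ 5.70751236e+01  1.12102973e+01 -1.29551382e+01  5.99338401e-02
 -6.55086811e+01  4.06133695e+01] (array([-84.1, 648.5,  68.5]), array([-0.0013, -0.0059, -0.9702])) (array([-84.1, 648.5,  68.5]), array([-6.9000e-03,  1.5000e-03,  2.1714e+00]))
```

```bash
python3 -c "
from h import *
print(goal([.46,-.303,.17],Rt(-26.7)))"
```

```text
(array([-84. , 648.4,  48.5]), array([-0.0049, -0.0032,  0.6006]))
```

Call:
carry_out(deltas=[[0.6,[-3,20,0],[0,0,0.02]],[0.6,[-8,60,0],[0,0,0.06]],[0.6,[-13,100,0],[0,0,0.1]],[0.6,[-18,140,0],[0,0,0.14]],[0.6,[-23,180,0],[0,0,0.18]],[0.6,[-28,220,0],[0,0,0.22]],[0.6,[-34,260,0],[0,0,0.26]],[0.6,[-39,300,0],[0,0,0.3]],[0.6,[-44,340,0],[0,0,0.34]],[0.6,[-49,380,0],[0,0,0.38]],[0.6,[-54,420,0],[0,0,0.42]],[0.6,[-58,450,0],[0,0,0.45]]])

```text
time_s: 11.9
tcp_pos: [0.4559, -0.1066, 0.216]
eef_rot: [180.0, 0.1, -18.3]
contact_force: [0.4, 1.1, -0.1]
gripper_width: 0.0527
gripper_force: 0.0
```

```bash
python3 -c "
from h import *
print(goal([.46,-.303,.17],Rt(-26.7)))"
```

```text
(array([ 65.6, 185.2,  46. ]), array([0.0008, 0.002 , 0.1471]))
```

Call:
carry_out(deltas=[[0.6,[14,40,5],[0,0,0.03]],[0.6,[28,80,15],[0,0,0.07]],[0.6,[42,120,30],[0,0,0.1]],[0.6,[56,158,40],[0,0,0.13]],[0.6,[64,180,46],[0,0,0.147]],[0.6,[65.6,185,46],[0,0,0.147]],[0.6,[65.6,185,46],[0,0,0.147]],[0.6,[65.6,185,46],[0,0,0.147]]])

```text
time_s: 12.7
tcp_pos: [0.462, -0.2998, 0.171]
eef_rot: [-180.0, 0.0, -26.5]
contact_force: [0.4, 0.1, -0.2]
gripper_width: 0.0523
gripper_force: 0.0
```

```bash
cat >> h.py <<'E'
def look(x0,x1,y0,y1,zmin=.02,zmax=.07,tag=None):
    c=r.get_calibration("wrist"); s=r.get_state(); p,d=r.capture("wrist"); X=fishpts(c,d); h=cv2.cvtColor(p,cv2.COLOR_RGB2HSV).astype(int)
    if tag: cv2.imwrite(f"pics/{tag}.png",p[...,::-1])
    m=(h[...,1]<70)&(h[...,2]>140)&(X[...,0]>x0)&(X[...,0]<x1)&(X[...,1]>y0)&(X[...,1]<y1)&(X[...,2]>zmin)&(X[...,2]<zmax)
    N,L,st,ce=cv2.connectedComponentsWithStats(m.astype(np.uint8))
    for i in range(1,N):
        if st[i,4]>12:
            P=X[L==i]; v=np.linalg.svd(P[:,:2]-P[:,:2].mean(0),full_matrices=False)[2][0]; print("white",ce[i].round(1),st[i,4],np.median(P,0).round(4),"ang",np.degrees(np.arctan(v[1]/v[0])).round(1))
    print(s["time_s"],s["tcp_pos"].round(4),s["eef_rot"].round(2)); return p,X,h
E
python3 - <<'E'
from h import *
p,X,h=look(.38,.55,-.38,-.22,tag="w4")
q=X[(X[...,2]>.023)&(X[...,2]<.031)&(h[...,2]<100)&(h[...,1]<90)&(abs(X[...,0]-.46)<.08)&(abs(X[...,1]+.303)<.08)]
e=cv2.minEnclosingCircle((q[:,:2]*1000).astype(np.float32)); print("flange",len(q),e,np.median(q[:,2]))
E
```

```text
white [322.5 144.4] 139 [ 0.5026 -0.3223  0.0275] ang -26.3
white [322.4 198.3] 272 [ 0.4622 -0.3024  0.0603] ang -27.3
white [321.5 231.2] 87 [ 0.4208 -0.2811  0.0273] ang -26.4
12.7 [ 0.462  -0.2998  0.171 ] [-1.7999e+02  4.0000e-02 -2.6520e+01]
flange 7565 ((461.8254699707031, -301.9825439453125), 55.68082809448242) 0.026386585584364637
```

```bash
python3 -c "
from h import *
print(goal([.462,-.302,.0315],Rt(-26.7)))"
```

```text
(array([  0.8,   2.3, 139.9]), array([-0.0003, -0.0001,  0.0039]))
```

Call:
carry_out(deltas=[[0.6,[1,2,30],[0,0,0.004]],[0.6,[1,2,65],[0,0,0.004]],[0.6,[1,2,100],[0,0,0.004]],[0.6,[1,2,122],[0,0,0.004]],[0.6,[1,2,134],[0,0,0.004]],[0.6,[1,2,140],[0,0,0.004]],[0.6,[1,2,140],[0,0,0.004]],[0,[1,2,140],[0,0,0.004]],[0,[1,2,140],[0,0,0.004]],[0,[1,2,140],[0,0,0.004]],[0,[1,2,140],[0,0,0.004]],[0,[1,2,140],[0,0,0.004]]], squeeze=50)

```text
time_s: 13.95
tcp_pos: [0.4627, -0.3027, 0.0317]
eef_rot: [-180.0, -0.0, -26.8]
contact_force: [-0.2, -0.9, -0.3]
gripper_width: 0.0181
gripper_force: 0.0
```

```bash
python3 - <<'E'
from h import *
s=r.get_state(); p,d=r.capture("wrist"); cv2.imwrite("pics/w5.png",p[...,::-1])
print(s["tcp_pos"],s["eef_rot"],s["gripper_width"],s["contact_force"])
print(goal([.47,-.29,.19],Rt(-26.7)),goal([.5675,.0285,.19],Rt(-5.8)))
E
```

```text
[ 0.46269581 -0.30270831  0.03166299] [-1.79984031e+02 -3.72010307e-02 -2.67508277e+01] 0.01812980678384802 [-0.1503177  -0.90407573 -0.33876884]
(array([   0.9,  -14.7, -158.4]), array([-0.0002, -0.0005, -0.0008])) (array([ -55.4, -343. , -158.4]), array([-1.000e-04, -5.000e-04, -3.656e-01]))
```

Call:
carry_out(deltas=[[0,[0,0,0],[0,0,0]],[0,[0,0,0],[0,0,0]],[0,[0,0,-5],[0,0,0]],[0,[0,0,-18],[0,0,0]],[0,[0,0,-38],[0,0,0]],[0,[0,0,-63],[0,0,0]],[0,[0,0,-88],[0,0,0]],[0,[0,0,-113],[0,0,0]],[0,[0,0,-138],[0,0,0]],[0,[0,0,-160],[0,0,0]],[0,[0,0,-170],[0,0,0]]])

```text
time_s: 15.1
tcp_pos: [0.4633, -0.3029, 0.2045]
eef_rot: [-180.0, -0.2, -26.7]
contact_force: [-0.3, -0.7, -1.6]
gripper_width: 0.0157
gripper_force: 50.0
```

Call:
carry_out(deltas=[[0,[-3,-12,0],[0,0,-0.02]],[0,[-8,-45,0],[0,0,-0.05]],[0,[-14,-80,0],[0,0,-0.09]],[0,[-20,-115,0],[0,0,-0.13]],[0,[-25,-150,0],[0,0,-0.17]],[0,[-31,-185,0],[0,0,-0.21]],[0,[-37,-220,0],[0,0,-0.25]],[0,[-42,-250,0],[0,0,-0.29]],[0,[-45,-270,0],[0,0,-0.32]],[0,[-47,-283,0],[0,0,-0.35]],[0,[-47.5,-285,0],[0,0,-0.3656]],[0,[-47.5,-285,0],[0,0,-0.3656]]])

```text
time_s: 16.3
tcp_pos: [0.5479, -0.0266, 0.2008]
eef_rot: [180.0, 0.1, -5.7]
contact_force: [-0.6, 0.2, -0.9]
gripper_width: 0.0155
gripper_force: 50.0
```

```bash
python3 - <<'E'
from h import *
c=r.get_calibration("wrist"); p,X,h=look(.4,.7,-.2,.2,.10,.32,tag="w6"); H,S,V=h[...,0],h[...,1],h[...,2]
for nm,m in dict(blue=(H>95)&(H<125)&(S>60)&(V>100),green=(H>45)&(H<80)&(S>60)&(V>60),red=((H<6)|(H>172))&(S>110)&(V>100)).items():
    N,L,st,ce=cv2.connectedComponentsWithStats(m.astype(np.uint8))
    for i in range(1,N):
        P=X[L==i]
        if 8<st[i,4]<800 and .09<np.median(P[:,2])<.13: print(nm,ce[i].round(1),st[i,4],plane(c,*ce[i],.115,True).round(4),np.median(P,0).round(4))
print(r.get_state()["gripper_width"],r.get_state()["gripper_force"])
E
```

```text
white [246.5 135.4] 2116 [0.6209 0.0237 0.1146] ang -84.9
white [319.1 179.6] 463 [ 0.5918 -0.0307  0.1965] ang -5.4
white [197.1 233.9] 70 [0.5348 0.0854 0.1146] ang -50.6
white [ 97.8 237.1] 28 [0.5965 0.0541 0.2695] ang 86.3
white [541.  237.3] 35 [ 0.5794 -0.1155  0.2696] ang 82.1
white [319.4 262.2] 341 [ 0.5602 -0.0277  0.2294] ang -5.2
white [291.2 258.1] 41 [ 0.5594 -0.0137  0.2215] ang 12.8
white [349.2 257.7] 13 [ 0.5572 -0.0422  0.2225] ang -31.4
white [152.4 287.8] 370 [0.5831 0.0241 0.2835] ang 84.3
white [319.4 312.5] 156 [ 0.5299 -0.0246  0.2294] ang -6.8
white [ 43.3 313.2] 17 [0.5876 0.0532 0.3085] ang 80.7
white [319.4 324.5] 39 [ 0.4939 -0.021   0.1968] ang 77.0
white [ 41.8 333.4] 17 [0.5788 0.0613 0.3087] ang 87.6
white [172.1 387.7] 1090 [0.5761 0.0047 0.3175] ang 85.7
16.3 [ 0.5479 -0.0266  0.2008] [ 1.7999e+02  6.0000e-02 -5.7400e+00]
blue [246.5 116.4] 94 [0.6298 0.0231 0.115 ] [0.6297 0.023  0.1155]
green [291.1 128.5] 85 [ 0.6157 -0.011   0.115 ] [ 0.6157 -0.0113  0.1155]
red [186.7 218.9] 23 [0.5495 0.0927 0.115 ] [0.5495 0.0926 0.1155]
0.015634182127953956 49.999390840530396
```

View pics/w6.png

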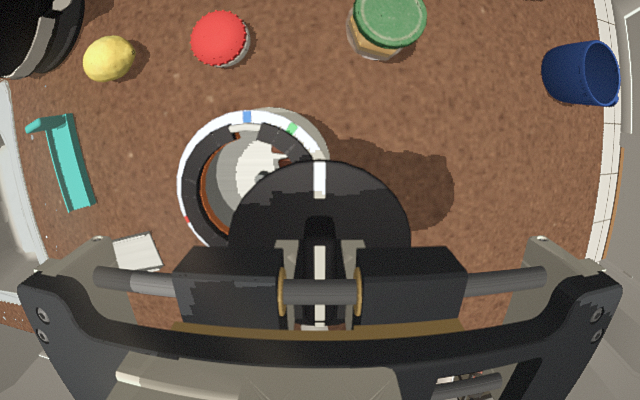

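The lid is held level with its stripe vertical at x≈319. The bowl is at (240,180) with far marks blue (246,116) and green (291,128). Centre is about (0.567,0.030) with the gaps at about -5.6°. Moving above the bowl.

```bash
python3 -c "
from h import *
print(goal([.568,.030,.168],Rt(-5.8)))"
```

```text
(array([ 14.3, -58.8,  32.9]), array([ 0.0002,  0.0008, -0.0002]))
```

Call:
carry_out(deltas=[[0,[3,-14,0],[0,0,0]],[0,[8,-32,0],[0,0,0]],[0,[12,-50,5],[0,0,0]],[0,[14,-58,16],[0,0,0]],[0,[14.3,-58.8,26],[0,0,0]],[0,[14.3,-58.8,33],[0,0,0]],[0,[14.3,-58.8,33],[0,0,0]],[0,[14.3,-58.8,33],[0,0,0]]])

```text
time_s: 17.15
tcp_pos: [0.5684, 0.0298, 0.1682]
eef_rot: [180.0, 0.0, -5.8]
contact_force: [0.0, -0.1, -1.8]
gripper_width: 0.0156
gripper_force: 50.0
```

```bash
python3 - <<'E'
from h import *
c=r.get_calibration("wrist"); p,X,h=look(.48,.66,-.07,.13,.09,.2,tag="w7"); H,S,V=h[...,0],h[...,1],h[...,2]
for nm,m in dict(blue=(H>95)&(H<125)&(S>60)&(V>80),green=(H>45)&(H<80)&(S>60)&(V>50),red=((H<6)|(H>172))&(S>110)&(V>80)).items():
    N,L,st,ce=cv2.connectedComponentsWithStats(m.astype(np.uint8))
    for i in range(1,N):
        P=X[L==i]
        if 5<st[i,4]<800 and .09<np.median(P[:,2])<.13: print(nm,ce[i].round(1),st[i,4],plane(c,*ce[i],.115,True).round(4))
E
```

```text
white [297.3 153.8] 2512 [0.6235 0.0359 0.1146] ang -74.2
white [389.3 170.4] 494 [ 0.603  -0.0233  0.1145] ang 34.5
white [319.1 179.3] 472 [0.6123 0.0257 0.1639] ang -5.1
white [406.6 208.1] 177 [ 0.5746 -0.0356  0.1146] ang 21.9
white [319.3 261.7] 343 [0.581  0.0288 0.1969] ang -4.8
white [291.6 257.6] 71 [0.5804 0.0427 0.1885] ang 14.4
white [347.8 258.2] 57 [0.5776 0.0151 0.1894] ang -28.2
white [284.5 258.5] 13 [0.5824 0.0454 0.194 ] ang -88.8
white [319.5 312.4] 158 [0.5504 0.0318 0.1968] ang -6.6
white [319.4 324.5] 39 [0.5144 0.0356 0.164 ] ang 79.1
17.15 [0.5684 0.0298 0.1682] [ 1.7998e+02  2.0000e-02 -5.8100e+00]
blue [320.  137.2] 113 [0.6301 0.0233 0.115 ]
green [371.4 153.3] 107 [ 0.6157 -0.011   0.115 ]
red [402.2 193.5] 81 [ 0.5846 -0.0321  0.115 ]
```

Call:
carry_out(deltas=[[0,[0,0,4],[0,0,0]],[0,[0,0,8],[0,0,0]],[0,[0,0,11],[0,0,0]],[0,[0,0,14],[0,0,0]],[0,[0,0,16],[0,0,0]],[0,[0,0,18],[0,0,0]],[0,[0,0,20],[0,0,0]],[0,[0,0,22],[0,0,0]]])

```text
time_s: 18.0
tcp_pos: [0.5686, 0.0303, 0.1463]
eef_rot: [-180.0, -0.0, -5.8]
contact_force: [-0.2, -0.2, -1.6]
gripper_width: 0.0158
gripper_force: 50.0
```

Call:
carry_out(deltas=[[0,[0,0,2],[0,0,0]],[0,[0,0,4],[0,0,0]],[0,[0,0,6],[0,0,0]],[0,[0,0,7.5],[0,0,0]],[0,[0,0,9],[0,0,0]],[0,[0,0,9.8],[0,0,0]],[0,[0,0,9.8],[0,0,0]]])

```text
time_s: 18.7
tcp_pos: [0.5686, 0.0303, 0.137]
eef_rot: [-180.0, -0.0, -5.8]
contact_force: [-2.0, 0.4, 3.9]
gripper_width: 0.016
gripper_force: 50.0
```

Call:
carry_out(deltas=[[0,[0,0,0.5],[0,0,0]],[0,[0,0,1],[0,0,0]],[0,[0,0,1],[0,0,0]]])

```text
time_s: 19.0
tcp_pos: [0.5686, 0.0303, 0.137]
eef_rot: [-180.0, -0.1, -5.8]
contact_force: [-5.4, 0.6, 11.9]
gripper_width: 0.0157
gripper_force: 50.0
```

```bash
python3 - <<'E'
from h import *
c=r.get_calibration("wrist"); p,X,h=look(.48,.66,-.07,.13,.12,.18)
s=r.get_state(); print(s["contact_force"],s["moment"])
z=X[(abs(X[...,0]-.60)<.02)&(abs(X[...,1]-.027)<.04)&(X[...,2]>.12)&(X[...,2]<.145)&(h[...,2]<90)][:,2]; print("flange z",np.median(z))
E
```

```text
white [321.9 157.2] 251 [0.6232 0.0234 0.1242] ang 83.7
white [319.2 179.7] 464 [0.6125 0.0261 0.1328] ang -4.8
white [360.8 243.9] 18 [0.5789 0.007  0.1471] ang 77.7
white [319.3 261.7] 344 [0.581  0.0293 0.1657] ang -4.8
white [289.9 257.4] 93 [0.5815 0.0435 0.1575] ang 34.3
white [348.6 257.6] 65 [0.5782 0.0152 0.1579] ang -38.7
white [319.5 312.5] 159 [0.5504 0.0322 0.1657] ang -5.7
white [319.4 324.5] 39 [0.5149 0.036  0.1328] ang 82.0
19.0 [0.5686 0.0303 0.137 ] [-1.7999e+02 -5.0000e-02 -5.7700e+00]
[-6.13040344  1.01362398 10.97090113] [ 0.26393772  2.04728402 -0.00714167]
flange z 0.13176484682958817
```

Call:
carry_out(deltas=[[0,[-0.7,0,-0.3],[0,0,0]],[0,[-0.7,0,-0.3],[0,0,0.04]],[0,[-0.7,0,-0.3],[0,0,0.08]],[0,[-0.7,0,-0.3],[0,0,0.13]],[0,[-0.7,0,-0.3],[0,0,0.18]],[0,[-0.7,0,-0.3],[0,0,0.23]],[0,[-0.7,0,-0.3],[0,0,0.28]],[0,[-0.7,0,-0.3],[0,0,0.33]],[0,[-0.7,0,-0.3],[0,0,0.38]],[0,[-0.7,0,-0.3],[0,0,0.4]],[0,[-0.7,0,-0.3],[0,0,0.4]]])

```text
time_s: 20.15
tcp_pos: [0.5686, 0.0297, 0.137]
eef_rot: [-180.0, -0.1, -28.7]
contact_force: [-0.5, -3.5, 6.2]
gripper_width: 0.016
gripper_force: 50.0
```

```bash
python3 - <<'E'
from h import *
p,X,h=look(.48,.66,-.07,.13,.12,.18)
s=r.get_state(); print(s["contact_force"],s["moment"])
E
```

```text
white [283.9 163.8] 239 [0.6233 0.023  0.1242] ang 83.1
white [319.2 179.2] 467 [0.6076 0.0092 0.1327] ang -27.4
white [253.  177.8] 22 [0.6249 0.0425 0.1246] ang -75.2
white [288.6 254.5] 473 [0.5866 0.0376 0.1559] ang 54.3
white [350.2 254.5] 474 [0.5722 0.0116 0.156 ] ang 67.7
white [319.2 261.6] 357 [0.5796 0.0245 0.1657] ang -28.3
white [319.5 312.5] 159 [0.5527 0.039  0.1658] ang -29.4
white [319.4 324. ] 47 [0.5215 0.0558 0.1329] ang -28.8
20.15 [0.5686 0.0297 0.137 ] [-1.800e+02 -1.100e-01 -2.872e+01]
[ 0.21767969 -3.95980407  6.06414324] [-1.17289857  0.29300539  0.08994622]
```

Call:
carry_out(deltas=[[0,[0,0.3,0],[0,0,0.04]],[0,[0,0.4,0],[0,0,0.08]],[0,[0,0.4,0],[0,0,0.12]],[0,[0,0.4,0],[0,0,0.16]],[0,[0,0.4,0],[0,0,0.2]],[0,[0,0.4,0],[0,0,0.23]],[0,[0,0.4,0],[0,0,0.25]],[0,[0,0.4,0],[0,0,0.26]],[0,[0,0.4,0],[0,0,0.26]],[0,[0,0.4,0],[0,0,0.26]]])

```text
time_s: 21.2
tcp_pos: [0.5682, 0.0291, 0.137]
eef_rot: [-180.0, -0.1, -43.6]
contact_force: [-1.8, -4.1, 6.9]
gripper_width: 0.0157
gripper_force: 50.0
```

```bash
python3 - <<'E'
from h import *
p,X,h=look(.48,.66,-.07,.13,.12,.18)
s=r.get_state(); print(s["contact_force"],s["moment"],s["gripper_force"]); c=r.get_calibration("wrist"); H,S,V=h[...,0],h[...,1],h[...,2]
for nm,m in dict(blue=(H>95)&(H<125)&(S>60)&(V>80),green=(H>45)&(H<80)&(S>60)&(V>50),red=((H<6)|(H>172))&(S>110)&(V>80)).items():
    N,L,st,ce=cv2.connectedComponentsWithStats(m.astype(np.uint8))
    for i in range(1,N):
        P=X[L==i]
        if 5<st[i,4]<800 and .09<np.median(P[:,2])<.13: print(nm,ce[i].round(1),st[i,4],plane(c,*ce[i],.115,True).round(4))
t,_=r.capture("top"); g,_=r.capture("scene")
out=np.vstack([cv2.resize(p[90:290,170:470,::-1],(480,320)),cv2.resize(t[150:260,170:440,::-1],(480,196))]); out=np.hstack([out,cv2.resize(g[150:250,270:370,::-1],(320,320)) if 0 else np.vstack([cv2.resize(g[150:250,270:370,::-1],(300,300)),cv2.resize(g[120:320,220:420,::-1],(300,216))])]); cv2.imwrite("pics/fin.png",out)
E
```

```text
white [319.  179.6] 458 [ 0.6005 -0.      0.1328] ang -43.0
white [263.4 174.6] 205 [0.6232 0.0216 0.1241] ang 82.7
white [391.8 178.3] 19 [ 0.5705 -0.0297  0.1245] ang 1.7
white [410.5 206.3] 14 [ 0.5504 -0.0273  0.125 ] ang -13.4
white [288.7 254.7] 483 [0.5874 0.0326 0.1557] ang 39.1
white [350.2 254.6] 480 [0.5669 0.0109 0.1564] ang 52.5
white [319.3 261.4] 363 [0.5776 0.0215 0.1657] ang -43.6
white [319.5 312.5] 159 [0.5552 0.0424 0.1657] ang -43.9
white [319.5 324. ] 45 [0.5297 0.0668 0.1328] ang -43.4
21.2 [0.5682 0.0291 0.137 ] [-1.7999e+02 -1.0000e-01 -4.3570e+01]
[-2.2191159  -3.74073879  6.46376276] [-1.42490097  0.63371605  0.24263253] 50.02632558345795
blue [256.9 164.4] 151 [0.6299 0.0231 0.115 ]
green [314.9 141.6] 152 [ 0.6155 -0.0111  0.115 ]
red [375.9 157. ] 144 [ 0.5843 -0.0312  0.115 ]
```

View pics/fin.png

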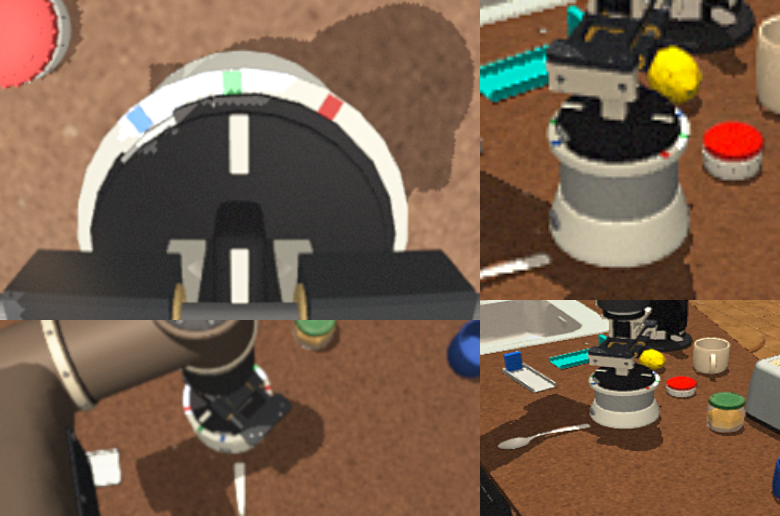

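The final view shows the lid seated flush, with its pointer at (238,145) just past the green mark at (232,82). The lid has turned 0.66 rad, so after the play the collar is at about 0.6, well short of red. The tray is back empty and flat, the other things haven't moved, and there are no chunks on the worktop. Handing in.

```bash
python3 -c "
from plant import r
print(r.close_job())"
```

```text
the job is handed in; nothing more can be done
None
```

The job is handed in at about 21 s: the tray is empty and flat back in its place, and the lid is seated and held, turned 0.66 rad, which should put the collar at about 0.6 (the green mark); I saw at least three chunks in the bowl and none on the tray or worktop, but never counted all four.

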